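# Seat the loose blank in its drilling jig and close the clamp

### The job

Three small drilling jigs stand on the bench; two are loaded and clamped, but in the third the wooden blank is not home and its toggle clamp stands open. Using light fingertip pushes only, slide that blank fully home against the fence, then push that clamp's handle down until it is fully closed, and withdraw. Do not grip or lift anything, and leave the two loaded jigs and the other things on the bench alone.

Things in the scene. Friction and masses are not known exactly. Their poses are not given: they have to be found in the camera images.
- jig_1: The drilling jig with the open clamp, fixed to the bench. Origin on the bench below the middle of the wooden fence's face; +x runs from that face away from the blank (away from the robot, within 0.25 rad), +y to its left, z up. In this frame (mm): plywood base plate x -118 to 66, 92 wide, 18 thick; fence x 0 to 62, top at z 42
- plate_1 (a point): Top of the aluminium drill plate of jig_1, in its middle, at jig x -62, z 58 mm. The plate bridges the nest: x -75 to -49, z 50 to 58, 92 wide, two steel bushes up to z 63. It rests on two wooden cheeks x -84 to 0, 63 mm apart inside, 92 over the outsides, tops at z 50
- blank_1: Wooden blank 60 x 90 x 30 mm, 0.08 to 0.15 kg, slides under about 1 N. Origin: middle of its underside; its y axis lies along the 90 mm length and along jig x. It lies flat on the base plate (z 18 to 48), 1.5 mm play to each cheek. Home: origin at jig x -45, near end at x -90 mm. At the start it is 10 to 18 mm short of that, so its near end sticks out
- handle_1 (a joint): Clamp handle of jig_1, rad: 0 = closed, level, pointing to jig +x; larger = free end raised up and back toward the blank (stop at 1.05). Open at the start, about 0.8 to 1.0. Friction holds it where it is left; 2 to 5 N across the sleeve moves it, a little more in the last 0.15 rad as the foot meets the blank; hard stop at 0, just past dead centre, where it stays locked
- pivot_1 (a point): Handle pivot of jig_1's clamp, at jig x 33, y 0, z 74 mm; the handle swings in the jig's x-z plane about it. The handle is straight, 78 mm long from here; its last 47 mm are a round black sleeve 17 mm thick with its axis through the pivot
- grip_1 (a point): Point on the upper side of the sleeve of that handle, 55 mm out from the pivot along the handle (23 mm short of its end), moving with it. Closed it lies at jig x 88, z 82 mm
- bar_1: Steel clamp bar of jig_1, origin at its pivot (jig x 8, z 66 mm). Linked to the handle: as that goes down, the bar swings over and its rubber foot comes down on the blank 24 mm in front of the fence. Raised it reaches up to 110 mm over the bench. Pressing the bar itself does not lock the clamp
- jig_2: drilling jig of the same make and frame as jig_1, already loaded and clamped: leave alone
- blank_2: blank like blank_1, already home and clamped in jig_2: leave alone
- handle_2 (a joint): handle of the clamp on jig_2, closed (0): leave alone
- jig_3: drilling jig of the same make and frame as jig_1, already loaded and clamped: leave alone
- blank_3: blank like blank_1, already home and clamped in jig_3: leave alone
- handle_3 (a joint): handle of the clamp on jig_3, closed (0): leave alone
- offcut: small wooden offcut, 50 x 70 x 50 mm, standing on the bench: leave alone
- marker: blue marker pen, 131 x 14 x 15 mm, lying on the bench: leave alone
- pencil: flat carpenter's pencil, 186 x 14 x 8 mm, lying on the bench: leave alone
- tape_measure: yellow tape measure, 66 x 84 x 36 mm, lying on the bench: leave alone
- screw_jar: glass jar of screws, 66 mm wide, 86 mm high: leave alone
- block_plane: iron block plane, 48 x 155 x 54 mm: leave alone

How it is judged:
On the way, in this order (a step that is already met when the one before it is completed fails the run):
1. the blank is fully home against the fence while its clamp is still open (x of blank_1 in the frame of jig_1 above -0.0475 m and z of blank_1 in the frame of jig_1 below 0.021 m and value of joint handle_1 above 0.4 rad), for 0.1 s.
2. the clamp handle is pushed down until closed (value of joint handle_1 below 0.08 rad), for 0.1 s.
At the end, for the whole second after the job is handed in: the blank is flat in its jig and within 2.5 mm of fully home against the fence, the clamp handle is within 0.08 rad of fully closed and the clamp's foot bears on the blank with more than 1 N, all at rest (x of blank_1 in the frame of jig_1 above -0.0475 m and z of blank_1 in the frame of jig_1 below 0.021 m and value of joint handle_1 below 0.08 rad and contact force between bar_1 and blank_1 above 1 N and linear speed of blank_1 below 0.01 m/s); the robot touches nothing.
It fails at once if the blank is lifted or tipped in its jig (z of blank_1 in the frame of jig_1 above 0.025 m or angle between blank_1's own z axis and vertical above 0.1 rad).
It fails at once if the fingers press or squeeze the blank or the clamp with more than 40 N (contact force between the fingers and blank_1 above 40 N or contact force between the fingers and jig_1 above 40 N).
It fails at once if the clamp is closed before the blank is home (value of joint handle_1 below 0.15 rad and x of blank_1 in the frame of jig_1 below -0.0475 m).
It fails at once if one of the two loaded jigs is touched, its clamp opened or its blank shifted (contact force between any of the arm, the fingers and jig_2 above 1 N or contact force between the fingers and blank_2 above 1 N or value of joint any of handle_2, handle_3 above 0.1 rad or distance of any of blank_2, blank_3 from where it was at the start of the episode above 0.005 m or contact force between any of the arm, the fingers and jig_3 above 1 N or contact force between the fingers and blank_3 above 1 N).
It fails at once if a loose thing round the work is shifted by more than 15 mm (distance of any of offcut, marker, pencil, tape_measure, screw_jar, block_plane from where it was at the start of the episode above 0.015 m).
It also fails if it takes over 48 s, if anything falls off the work surface, if the arm or the gripper's body presses on something with over 40 N, if the wrist force passes 120 N, or if a joint passes its speed limit or range.

### The arm

A 7-joint arm with a two-finger parallel gripper is mounted at the origin on a cart in front of the work surface, level with it; the furniture and walls round the work are solid. World frame = base frame: x ahead of the robot, y to its left, z up, the work surface at z = 0. Lengths are in m, angles in rad, forces in N, time in s.
With the tool pointing down it reaches from about 0.425 to 0.925 m from the base axis. Payload 6.8 kg.
Tool frame: the origin (TCP) lies midway between the tips of the shut fingers; the grasp point (between the pads) lies behind it (tcp_to_grasp is the z of the grasp point in the tool frame, in m); z points along the fingers, y is the line along which they close (so a half turn about z gives the same grasp; the last joint's range is limited). The gripper opens to 88 mm and grips with 3 to 60 N. Pads are 20 mm wide; open, the fingers measure 115 mm over their backs; the gripper's body (75 mm by 178 mm) begins 61 mm behind the grasp point.
Start: joints at [-1.389, 0.477, 0.022, 1.555, -0.011, 1.109, -0.083], TCP at [0.193, 0.647, 0.223] pointing down, gripper open.
Joint ranges: [-2.96, 2.96], [-0.34, 2.1], [-1.41, 1.46], [0.24, 2.44], [-1.37, 4.51], [0.17, 1.92], [-2.96, 2.96]. Speed limits (rad/s): [2.39, 2.39, 3.14, 3.14, 3.14, 3.14, 3.14].

### API

Orientations are given as [roll, pitch, yaw] about the fixed x, y, z axes, in that order (R = Rz(yaw) Ry(pitch) Rx(roll)).
In Python, from workcell import get_obs, snapshot, camera_params, hand_in, find_in, outline_of, tcp_to_grasp gives the robot as it stands.
- The arm moves only by the tool hand_motion, called after "Call:" in YAML: its name, and indented under it one key for each argument. Schema: {"type":"object","properties":{"steps":{"type":"array","items":{"type":"array","items":{"type":"number"},"minItems":7,"maxItems":7},"minItems":1,"maxItems":8},"squeeze":{"type":"number"},"only":{"type":"string"},"quiet":{"type":"boolean"},"lines":{"type":"string"}},"required":["steps"],"additionalProperties":false}. steps is a list of rows, 1 to 8 of them, each of 7 numbers: a rotation vector rx, ry, rz in parts of the range, where 1.0 means 2 rad, then dx, dy, dz in shares of 0.8 m (1.0 is 0.8 m), then the finger opening in m; each row is the pose to reach, as a shift and turn from the pose commanded when the call began, along the tool's axes at that moment; what a row does not reach only later rows make up. A row lasts 1/10 s, in which the tool goes at most 0.05 m and 0.15 rad, less where a joint would pass 70% of its speed; a pose out of reach is approached as far as the arm can. The fingers move at their own pace and stop on an object; squeeze is the grip in N (left out, the last holds). Time passes only in rows, so rows that do not move let the fingers close. The tool returns the time, the measured TCP pose, the force, the opening and the grip force at its end. only (a regular expression) keeps the lines of the reply that match it, lines (a string "A,B") keeps lines A to B, and quiet returns only ok. No shift or turn number may pass 1 either way. Input that does not fit is refused with a message, and nothing moves.
- get_obs(): the state, without advancing time (a new reading comes with each control period).
- snapshot(name): name is "scene" or "top"; returns the picture (384x512x3 uint8, red, green, blue); there is no depth.
- camera_params(name): a dict with "mtx" (3x3 intrinsics, pixels), "extrinsics" (4x4, takes a point from world to camera coordinates). Camera axes: x right, y up, looking along -z (the intrinsics and any distortion apply to the point x, -y, -z); pixel columns grow to the right and rows downward; lengths in m; the calibration is good to about 2 mm. A picture is of the moment at which its call begins. camera_params takes no time and is no camera call.
- hand_in(): hands the job in; it is judged then, once.
Trained networks look in the newest picture that a camera, given by its name, has taken for a name from the list of things; names that differ only in an ending like _2 or _b are one class to them, and where a whole thing is asked for, a point or a joint stands for the part that bears it (a point fixed in the world has none). Each returns a list of dicts, best first, with "p" (0 to 1); they miss things now and then, are a little off and sometimes report something else, mostly with a low value. They report only what shows in the picture. A call takes as long as a camera call.
- find_in(camera, target): "rect" ([left, top, right, bottom] as shares, 0 to 1, of the picture: columns of its width, rows of its height, round what is visible of it).
- outline_of(camera, target): "region" (384x512 bool, what is visible of it) and "rect" ([left, top, right, bottom] as shares, 0 to 1, of the picture: columns of its width, rows of its height, round what is visible of it).
The state is a dict: "clock": time; "qpos": joint angles; "joint_vel": joint speeds; "tau": joint torques, N m; "ee_pos": TCP position; "eef_rot": TCP orientation; "force": force on the tool from outside, world axes, zero at the start; "ft_torque": the same for the moment, N m; "width": finger opening in m; "grasp_force": force on a finger pad.
Only numpy, scipy, OpenCV 4.12 (cv2) and the standard library are available. Lean on these libraries where they do the work, as an engineer would, in place of code of your own. Each camera call takes 0.05 s, during which the arm holds its last target. There are 200 camera calls.

## Working session

There is one attempt and no reset: what is moved stays moved. The work goes in short steps, Python scripts to look and compute and a tool call to move; the robot and the scene stay as the last step left them, time stands still between calls to the robot, and variables do not carry over. Pictures are saved under pics/ and viewed, at most 10 in all, crops included, and the job is handed in when it is done.

```bash
mkdir -p pics; python3 - <<'E'
from workcell import *
import cv2,numpy as np
o=get_obs();print(o['clock'],o['ee_pos'],o['eef_rot'],o['width'],tcp_to_grasp)
for c in("scene","top"):
    im=snapshot(c);cv2.imwrite(f"pics/{c}0.png",im[...,::-1])
    p=camera_params(c);E=np.array(p["extrinsics"]);print(c,np.round(p["mtx"],1).tolist(),np.round(-E[:3,:3].T@E[:3,3],3),{k:v for k,v in p.items() if k not in("mtx","extrinsics")})
    for t in("jig_1","blank_1","handle_1","bar_1","plate_1"):
        for d in find_in(c,t)[:4]:print(c,t,round(d["p"],2),np.round(np.array(d["rect"])*[512,384,512,384],1))
E
```

```text
0.0 [0.19269817 0.64629091 0.22169069] [-3.13980768e+00  1.24486768e-04  2.85183585e+00] 0.08776003991958393 -0.0187
scene [[392.6, 0.0, 255.1], [0.0, 392.6, 187.3], [0.0, 0.0, 1.0]] [-0.239 -0.653  0.895] {}
scene jig_1 0.78 [248.6 188.5 310.7 239.1]
scene jig_1 0.77 [283.4 205.5 351.5 260.3]
scene jig_1 0.67 [191.1 140.7 246.7 197.5]
scene blank_1 0.77 [251.5 202.5 285.9 227.6]
scene blank_1 0.53 [196.7 169.9 225.7 185.9]
scene handle_1 0.55 [325.4 205.3 349.5 221.1]
scene bar_1 0.54 [219.3 156.3 227.3 168.7]
scene plate_1 0.8 [194.7 144.9 247.  200.1]
top [[371.1, 0.0, 254.9], [0.0, 371.1, 186.6], [0.0, 0.0, 1.0]] [0.274 0.024 1.356] {}
top jig_1 0.98 [309.4 151.9 345.7 216.7]
top jig_1 0.91 [189.  145.2 224.6 211.4]
top jig_1 0.9 [264.2 152.5 304.  217. ]
top blank_1 0.68 [271.6 179.5 296.1 208.5]
top blank_1 0.64 [317.  182.3 337.5 206.8]
top blank_1 0.62 [191.6 176.7 213.7 205.4]
top handle_1 0.43 [330.5 150.7 345.5 177.9]
top handle_1 0.42 [294.2 151.9 299.5 164.4]
top bar_1 0.64 [203.5 164.5 210.  185.5]
top plate_1 0.67 [188.1 145.9 224.  208. ]
```

```bash
python3 - <<'E'
import cv2
a=cv2.imread("pics/scene0.png");cv2.imwrite("pics/s1.png",cv2.resize(a[110:290,150:390],None,fx=3.3,fy=3.3,interpolation=cv2.INTER_CUBIC))
b=cv2.imread("pics/top0.png");cv2.imwrite("pics/t1.png",cv2.resize(b[125:240,170:360],None,fx=4,fy=4,interpolation=cv2.INTER_CUBIC))
E
```

```text
(no output)
```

View pics/s1.png

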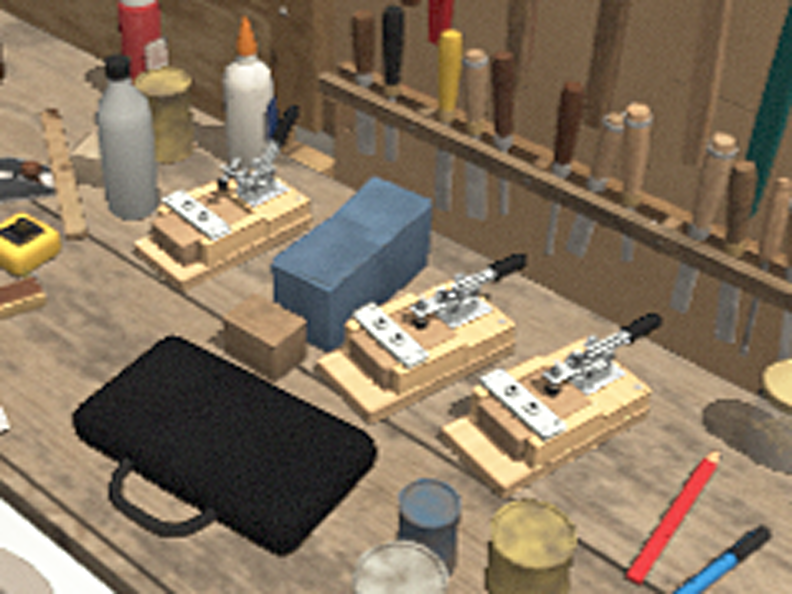

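View pics/t1.png

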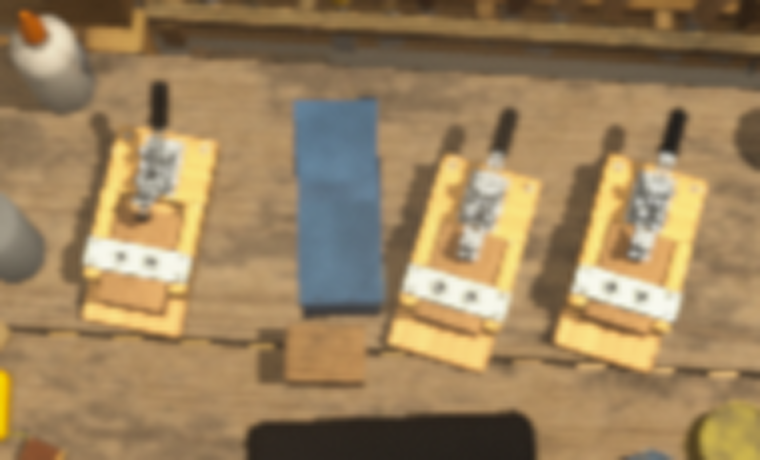

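View pics/top0.png

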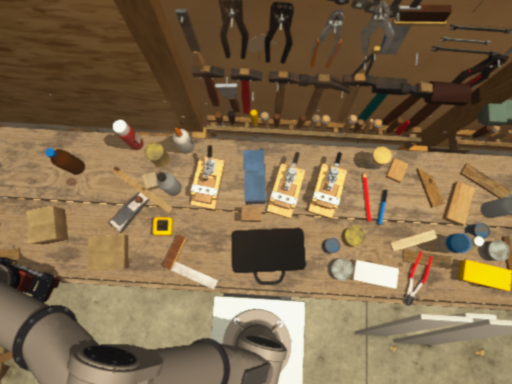

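Jig_1 is the left one: in the top crop its blank sticks out at the near end (130,292), and in the scene crop its black handle stands up (285,125). The two clamped jigs are to its right, a grey bottle to its left and a blue box about 130 mm to its right. I'll fit its pose from corner points in both views.

```bash
cat > h.py <<'E'
import numpy as np
from workcell import *
from scipy.optimize import least_squares
def proj(c,P):
    p=camera_params(c);E=np.array(p["extrinsics"]);P=np.atleast_2d(P)
    q=P@E[:3,:3].T+E[:3,3];q=q*[1,-1,-1];q=q@np.array(p["mtx"]).T
    return q[:,:2]/q[:,2:]
def ray(c,uv,z):
    p=camera_params(c);E=np.array(p["extrinsics"]);M=np.array(p["mtx"])
    d=E[:3,:3].T@(np.linalg.solve(M,[*uv,1])*[1,-1,-1]);o=-E[:3,:3].T@E[:3,3]
    return o+d*(z-o[2])/d[2]
def j2w(s,P):
    c,n=np.cos(s[2]),np.sin(s[2]);P=np.atleast_2d(P)
    return np.c_[s[0]+c*P[:,0]-n*P[:,1],s[1]+n*P[:,0]+c*P[:,1],P[:,2]]
E
python3 - <<'E'
from h import *
J=np.array
mt=[((-118,46,18),(83,318)),((-118,-46,18),(183,334)),((-49,46,58),(90,236)),((-49,-46,58),(193,253)),((-75,-46,58),(187,283)),((-75,46,58),(83,264)),((62,46,42),(117,137)),((62,-46,42),(217,143))]
ms=[((-118,46,18),(135,243)),((-118,-46,18),(183,281)),((-75,46,58),(162,203)),((-49,46,58),(188,190)),((-49,-46,58),(230,228)),((-75,-46,58),(209,238)),((66,-46,18),(311,218))]
T=J([m[1] for m in mt])/4+[170-.4,125-.4];S=J([m[1] for m in ms])/3.3+[150-.4,110-.4]
PT=J([m[0] for m in mt])/1e3;PS=J([m[0] for m in ms])/1e3
f=lambda s:np.r_[(proj("top",j2w(s,PT))-T).ravel(),(proj("scene",j2w(s,PS))-S).ravel()]
r=least_squares(f,[.6,.2,-.15],loss='soft_l1');s=r.x;print(s);print(np.round(f(s).reshape(-1,2),1).tolist())
for nm,ff,n in(("top",lambda s:f(s)[:16],0),("scene",lambda s:f(s)[16:],0)):print(nm,least_squares(ff,s).x)
# blank near top edge in top crop: (90,283)-(166,310) mid-bottom
E2=lambda p,z:j2w(s,[0,0,0])
def w2j(w):
    d=w[:2]-s[:2];c,n=np.cos(s[2]),np.sin(s[2]);return J([c*d[0]+n*d[1],-n*d[0]+c*d[1]])*1e3
print("blank near edge",[w2j(ray("top",J(p)/4+[169.6,124.6],.048)) for p in((100,302),(165,311))])
for th in(.7,.8,.9,1.,1.05):
    e=j2w(s,[.033+.078*np.cos(th),0,.074+.078*np.sin(th)])
    print(th,(proj("top",e)-[169.6,124.6])*4,(proj("scene",e)-[149.6,109.6])*3.3)
print("rack/wall", [ray("top",J(p)/4+[169.6,124.6],z) for p,z in(((150,55),0),((150,15),.1),((80,40),0.1),((40,250),.0))])
np.save("s.npy",s)
E
```

```text
[ 0.5785638   0.21025018 -0.11801605]
[[-0.2, 0.4], [-0.4, 0.8], [0.2, 0.4], [-0.3, 0.6], [-0.2, 0.2], [0.4, 0.4], [0.5, -3.0], [0.1, -0.3], [-0.4, 0.0], [0.0, 0.5], [0.1, -1.3], [-2.0, -0.1], [0.7, -0.4], [1.2, -0.5], [0.8, -0.9]]
top [ 0.57849467  0.21081741 -0.10540152]
scene [ 0.57699754  0.20718643 -0.14848666]
blank near edge [array([-103.2490389 ,   27.70273897]), array([-100.98535256,  -31.01246405])]
0.7 [[164.42856548  73.71537699]] [[303.88921371 111.21021752]]
0.8 [[162.43935992  77.4246499 ]] [[300.21135769 108.50280309]]
0.9 [[160.37945035  81.97022034]] [[296.1369489  106.37169843]]
1.0 [[158.2708239  87.3135019]] [[291.70252296 104.84626803]]
1.05 [[157.20545308  90.26917917]] [[289.36304296 104.31830403]]
rack/wall [array([0.72845861, 0.23233752, 0.        ]), array([0.73222951, 0.22016917, 0.1       ]), array([0.70516248, 0.28027925, 0.1       ]), array([0.53243498, 0.31848461, 0.        ])]
```

```bash
python3 - <<'E'
from h import *
J=np.array
def tri(t,c):
    t=J(t)/4+[169.6,124.6];c=J(c)/3.3+[149.6,109.6]
    r=least_squares(lambda P:np.r_[(proj("top",P)-t).ravel(),(proj("scene",P)-c).ravel()],[.7,.2,.1]);return np.round(r.x,3),round(r.cost,1)
print("orange tip",tri((28,22),(246,20)))
print("bottle shoulder center",tri((48,45),(248,70)))
print("grey bottle cap",tri((-15,200),(117,65)))
print("rack left front top",tri((147,10),(322,80)))
for c in("scene","top"):
    for t in("handle_1",):
        for d in outline_of(c,t)[:4]:
            v,u=np.nonzero(d["region"]);print(c,d["p"],u.min(),u.max(),v.min(),v.max())
for z in(0,.05,.1,.15,.2):print(z,[ray("top",J(p)/4+[169.6,124.6],z).round(3)[:2] for p in((150,28),(150,55),(88,60),(42,240))])
E
```

```text
orange tip (array([0.687, 0.305, 0.194]), np.float64(0.1))
bottle shoulder center (array([0.688, 0.302, 0.131]), np.float64(0.1))
grey bottle cap (array([0.528, 0.328, 0.196]), np.float64(5.1))
rack left front top (array([0.723, 0.218, 0.134]), np.float64(0.1))
scene 0.68 227 240 142 164
scene 0.59 288 309 187 198
scene 0.46 327 350 205 218
top 0.61 207 211 146 166
top 0.61 293 298 153 165
0 [array([0.756, 0.235]), array([0.728, 0.232]), array([0.72 , 0.291]), array([0.542, 0.318])]
0.05 [array([0.738, 0.227]), array([0.712, 0.225]), array([0.703, 0.281]), array([0.532, 0.307])]
0.1 [array([0.72 , 0.219]), array([0.695, 0.217]), array([0.687, 0.271]), array([0.522, 0.296])]
0.15 [array([0.702, 0.211]), array([0.678, 0.209]), array([0.671, 0.262]), array([0.512, 0.285])]
0.2 [array([0.685, 0.204]), array([0.661, 0.202]), array([0.654, 0.252]), array([0.502, 0.274])]
```

```bash
python3 - <<'E'
import cv2
a=cv2.imread("pics/scene0.png");cv2.imwrite("pics/s2.png",cv2.resize(a[105:205,175:300],None,fx=6,fy=6,interpolation=cv2.INTER_CUBIC))
E
```

```text
(no output)
```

View pics/s2.png

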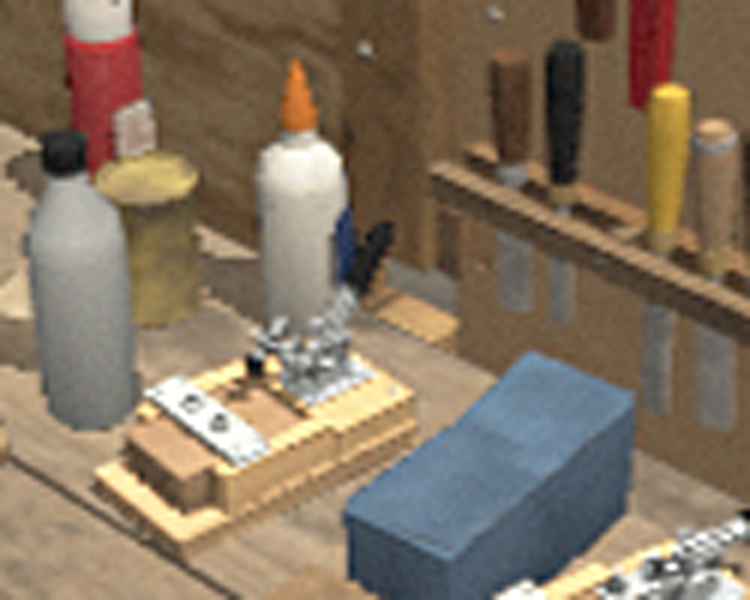

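Seen: the raised handle of jig_1 at (370,260), a grey bottle to the left (80,300), a glue bottle behind left (300,230), and the rack front edge from (435,170). The gripper body must stay clear of these, so I tilt its top back towards the robot.

```bash
cat >> h.py <<'E'
from scipy.spatial.transform import Rotation as Ro
s=np.array([.578,.210,-.115])
def Rt(t,dy=0):return Ro.from_euler('z',s[2]+dy)*Ro.from_euler('y',-t)*Ro.from_euler('z',np.pi)*Ro.from_euler('x',np.pi)
def go(pj,t,dy=0):
    o=get_obs();R=Ro.from_euler('xyz',o['eef_rot']);w=j2w(s,np.array(pj)/1e3)[0]
    print("at",o['clock'],np.round(o['ee_pos'],4),"F",np.round(o['force'],1),"q",np.round(o['qpos'],2))
    print("rotvec",np.round((R.inv()*Rt(t,dy)).as_rotvec(),3),"d",np.round(R.inv().apply(w-o['ee_pos']),4),"world",w.round(3))
def where():
    o=get_obs();d=np.array(o['ee_pos'])-[s[0],s[1],0];print("jig mm",(Ro.from_euler('z',-s[2]).apply(d)*1e3).round(1),"F jig",Ro.from_euler('z',-s[2]).apply(o['force']).round(1),"clock",o['clock'])
E
python3 -c "
from h import *
go([-150,-8,220],.45)
print(ray('scene',np.array([93,415])/6+[174.6,104.6],0))"
```

```text
at 0.7 [0.1929 0.6469 0.2227] F [0.5 0.4 0.9] q [-1.39  0.48  0.02  1.56 -0.01  1.11 -0.08]
rotvec [-0.039 -0.449 -0.172] d [-0.3476 -0.3426  0.0027] world [0.428 0.219 0.22 ]
[ 5.21395907e-01  3.34087653e-01 -1.11022302e-16]
```

The manual's scale: shifts go in shares of 0.8 m and turns go in shares of 2 rad. Converting my numbers, -0.175 m / 0.8 = -0.2188, -0.17 m / 0.8 = -0.2125, -0.1 rad / 2 = -0.05.

Call:
hand_motion:
  steps:
    - [0, 0, -0.05, -0.2188, -0.2125, 0, 0]
    - [0, 0, -0.05, -0.2188, -0.2125, 0, 0]
    - [0, 0, -0.05, -0.2188, -0.2125, 0, 0]
    - [0, 0, -0.05, -0.2188, -0.2125, 0, 0]
    - [0, 0, -0.05, -0.2188, -0.2125, 0, 0]
    - [0, 0, -0.05, -0.2188, -0.2125, 0, 0]
    - [0, 0, -0.05, -0.2188, -0.2125, 0, 0]
    - [0, 0, -0.05, -0.2188, -0.2125, 0, 0]
  squeeze: 10

```text
clock: 1.5
ee_pos: [0.3112, 0.4353, 0.2229]
eef_rot: [3.141, -0.0, 2.954]
force: [-0.5, 0.4, 0.0]
width: 0.0276
grasp_force: 0.0
```

```bash
python3 -c "
from h import *
go([-150,-8,220],.45)"
```

```text
at 1.5 [0.3112 0.4353 0.2229] F [-0.5  0.4  0. ] q [-1.11  0.25  0.05  1.89 -0.02  1.    0.33]
rotvec [-0.015 -0.45  -0.072] d [-0.1552 -0.1904  0.0026] world [0.428 0.219 0.22 ]
```

Scaled: -0.19 m / 0.8 = -0.2375, -0.155 m / 0.8 = -0.1938, -0.45 rad / 2 = -0.225.

Call:
hand_motion:
  steps:
    - [-0.0075, -0.225, -0.036, -0.1938, -0.2375, 0.0038, 0]
    - [-0.0075, -0.225, -0.036, -0.1938, -0.2375, 0.0038, 0]
    - [-0.0075, -0.225, -0.036, -0.1938, -0.2375, 0.0038, 0]
    - [-0.0075, -0.225, -0.036, -0.1938, -0.2375, 0.0038, 0]
    - [-0.0075, -0.225, -0.036, -0.1938, -0.2375, 0.0038, 0]
    - [-0.0075, -0.225, -0.036, -0.1938, -0.2375, 0.0038, 0]
    - [-0.0075, -0.225, -0.036, -0.1938, -0.2375, 0.0038, 0]
    - [-0.0075, -0.225, -0.036, -0.1938, -0.2375, 0.0038, 0]

```text
clock: 2.3
ee_pos: [0.428, 0.2205, 0.22]
eef_rot: [-3.141, 0.451, 3.028]
force: [-0.5, 0.6, -0.5]
width: 0.0004
grasp_force: 0.0
```

```bash
python3 -c "
from h import *
go([-150,-8,220],.45)
go([-135,-8,31],.45)"
```

```text
at 2.3 [0.428  0.2205 0.22  ] F [-0.5  0.6 -0.5] q [-1.09 -0.    0.22  2.28  0.6   0.69  0.15]
rotvec [-0.     0.001  0.001] d [-0.0002 -0.0012  0.    ] world [0.428 0.219 0.22 ]
at 2.3 [0.428  0.2205 0.22  ] F [-0.5  0.6 -0.5] q [-1.09 -0.    0.22  2.28  0.6   0.69  0.15]
rotvec [-0.     0.001  0.001] d [ 0.0686 -0.0011  0.1767] world [0.443 0.218 0.031]
```

Scaled: 0.177 m / 0.8 = 0.2213, 0.088 m / 0.8 = 0.11.

Call:
hand_motion:
  steps:
    - [0, 0, 0, 0.0425, 0, 0.11, 0]
    - [0, 0, 0, 0.0425, 0, 0.11, 0]
    - [0, 0, 0, 0.0863, -0.0013, 0.2213, 0]
    - [0, 0, 0, 0.0863, -0.0013, 0.2213, 0]
    - [0, 0, 0, 0.0863, -0.0013, 0.2213, 0]
    - [0, 0, 0, 0.0863, -0.0013, 0.2213, 0]

```text
clock: 2.9
ee_pos: [0.4414, 0.2168, 0.0273]
eef_rot: [-3.136, 0.447, 3.032]
force: [-0.9, 1.2, 0.3]
width: 0.0005
grasp_force: 0.0
```

```bash
python3 - <<'E'
from h import *
where();go([-135,-8,31],.45);go([-112,-8,31],.45)
import cv2
a=snapshot("scene")[...,::-1];cv2.imwrite("pics/s3.png",cv2.resize(a[100:220,150:310],None,fx=5,fy=5,interpolation=cv2.INTER_CUBIC))
E
```

```text
jig mm [-136.5   -8.9   27.3] F jig [-1.1  1.1  0.3] clock 2.9
at 2.9 [0.4414 0.2168 0.0273] F [-0.9  1.2  0.3] q [-1.16  0.47  0.39  2.42  1.45  0.19 -0.79]
rotvec [-0.004 -0.003  0.005] d [-0.0029  0.0009 -0.0027] world [0.443 0.218 0.031]
at 2.9 [0.4414 0.2168 0.0273] F [-0.9  1.2  0.3] q [-1.16  0.47  0.39  2.42  1.45  0.19 -0.79]
rotvec [-0.004 -0.003  0.005] d [-0.0237  0.0008  0.0072] world [0.466 0.215 0.031]
```

View pics/s3.png

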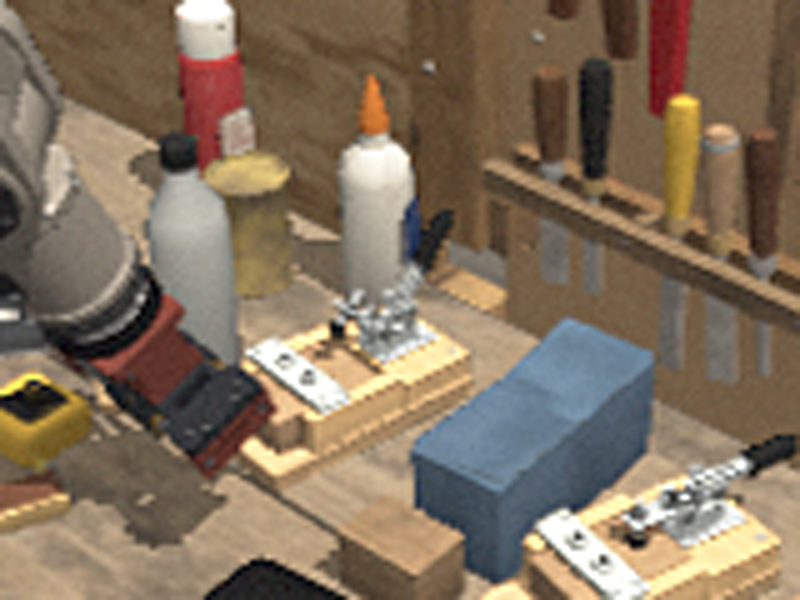

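The gripper stands at the near end, low over the base plate at (245,440), clear of the bottle at (195,260). Next, approach and push.

Scaled: -0.029 m / 0.8 = -0.0363, -0.0237 m / 0.8 = -0.0296.

Call:
hand_motion:
  steps:
    - [0, 0, 0, -0.015, 0.0013, 0.0025, 0]
    - [0, 0, 0, -0.0225, 0.0013, 0.0056, 0]
    - [0, 0, 0, -0.0296, 0.0013, 0.009, 0]
    - [0, 0, 0, -0.0319, 0.0013, 0.01, 0]
    - [0, 0, 0, -0.0341, 0.0013, 0.0113, 0]
    - [0, 0, 0, -0.0363, 0.0013, 0.0123, 0]
    - [0, 0, 0, -0.0363, 0.0013, 0.0123, 0]

```text
clock: 3.65
ee_pos: [0.4733, 0.2128, 0.0341]
eef_rot: [-3.14, 0.45, 3.026]
force: [-1.3, 0.3, 1.0]
width: 0.0003
grasp_force: 0.4
```

```bash
python3 -c "
from h import *
where();go([-102,-8,31],.45)"
```

```text
jig mm [-104.4   -9.3   34.1] F jig [-1.4  0.2  1. ] clock 3.65
at 3.65 [0.4733 0.2128 0.0341] F [-1.3  0.3  1. ] q [-1.07  0.47  0.36  2.36  1.33  0.19 -0.61]
rotvec [-0.002  0.    -0.001] d [-0.0008  0.0013  0.0038] world [0.476 0.214 0.031]
```

Scaled: 0.0054 m / 0.8 = 0.0068, 0.005 m / 0.8 = 0.0063.

Call:
hand_motion:
  steps:
    - [0, 0, 0, -0.0006, 0.0013, 0.0038, 0]
    - [0, 0, 0, -0.0013, 0.0013, 0.005, 0]
    - [0, 0, 0, -0.0023, 0.0013, 0.0056, 0]
    - [0, 0, 0, -0.0034, 0.0013, 0.0063, 0]
    - [0, 0, 0, -0.0045, 0.0013, 0.0068, 0]
    - [0, 0, 0, -0.0045, 0.0013, 0.0068, 0]

```text
clock: 4.25
ee_pos: [0.4769, 0.2133, 0.03]
eef_rot: [-3.14, 0.447, 3.027]
force: [-11.1, 0.3, 7.5]
width: 0.0005
grasp_force: 5.5
```

```bash
python3 -c "
from h import *
where()"
```

```text
jig mm [-100.8   -8.3   30. ] F jig [-11.1  -1.    7.5] clock 4.25
```

Scaled: -0.0009 m / 0.8 = -0.0011, 0.0003 m / 0.8 = 0.0004.

Call:
hand_motion:
  steps:
    - [0, 0, 0, -0.0011, 0, 0.0004, 0]
    - [0, 0, 0, -0.0011, 0, 0.0004, 0]

```text
clock: 4.45
ee_pos: [0.477, 0.2133, 0.03]
eef_rot: [-3.14, 0.446, 3.028]
force: [-15.2, 0.7, 12.5]
width: 0.0007
grasp_force: 7.5
```

```bash
python3 - <<'E'
from h import *
where();go([-135,-8,45],.45)
E
```

```text
jig mm [-100.7   -8.3   30. ] F jig [-15.2  -1.1  12.5] clock 4.45
at 4.45 [0.477  0.2133 0.03  ] F [-15.2   0.7  12.5] q [-1.05  0.48  0.35  2.36  1.34  0.19 -0.62]
rotvec [-0.001 -0.004  0.001] d [ 0.0245  0.0003 -0.0284] world [0.443 0.218 0.045]
```

Scaled: -0.14 m / 0.8 = -0.175, -0.07 m / 0.8 = -0.0875.

Call:
hand_motion:
  steps:
    - [0, 0, 0, 0.0113, 0, -0.0063, 0]
    - [0, 0, 0, 0.0225, 0, -0.0113, 0]
    - [0, 0, 0, 0.03, 0, -0.035, 0]
    - [0, 0, 0, 0, 0, -0.0875, 0]
    - [0, 0, 0, -0.0375, 0, -0.175, 0]
    - [0, 0, 0, -0.0375, 0, -0.175, 0]

```text
clock: 5.05
ee_pos: [0.4458, 0.2161, 0.1645]
eef_rot: [-3.137, 0.447, 3.027]
force: [2.3, -0.5, 0.5]
width: 0.0005
grasp_force: 0.0
```

```bash
python3 - <<'E'
from h import *
import cv2
where()
for n,(y,x) in{"top":((120,220),(170,250)),"scene":((130,215),(175,270))}.items():
    a=snapshot(n)[...,::-1];cv2.imwrite(f"pics/{n}4.png",a)
a=cv2.imread("pics/top4.png")[130:220,175:240];b=cv2.imread("pics/scene4.png")[125:215,180:260]
cv2.imwrite("pics/c4.png",np.hstack([cv2.resize(i,None,fx=5,fy=5,interpolation=cv2.INTER_CUBIC) for i in(a,b)]))
E
```

```text
jig mm [-132.1   -9.1  164.5] F jig [ 2.3 -0.2  0.5] clock 5.05
```

View pics/c4.png

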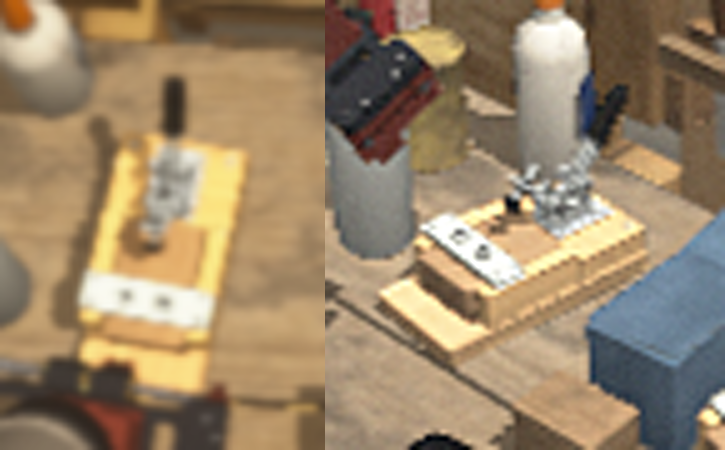

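The picture shows the blank now only about 6 mm proud of the cheeks at the near end (left half, (145,340)), which is home. The handle is still raised at (175,105). Next, go over the handle.

```bash
python3 -c "
from h import *
go([-110,-4,200],.45);go([30,-4,190],.45)"
```

```text
at 5.15 [0.4492 0.2193 0.1704] F [-0.3  0.4  0.6] q [-0.95  0.11  0.14  2.31  0.7   0.54  0.06]
rotvec [ 0.007  0.006 -0.006] d [-0.0301  0.0019 -0.0182] world [0.468 0.219 0.2  ]
at 5.15 [0.4492 0.2193 0.1704] F [-0.3  0.4  0.6] q [-0.95  0.11  0.14  2.31  0.7   0.54  0.06]
rotvec [ 0.007  0.006 -0.006] d [-0.1514  0.0022  0.0524] world [0.607 0.203 0.19 ]
```

Scaled: -0.151 m / 0.8 = -0.1888, -0.11 m / 0.8 = -0.1375.

Call:
hand_motion:
  steps:
    - [0, 0, 0, -0.0375, 0.0025, -0.0225, 0]
    - [0, 0, 0, -0.0375, 0.0025, -0.0225, 0]
    - [0, 0, 0, -0.0875, 0.0025, 0.0063, 0]
    - [0, 0, 0, -0.1375, 0.0025, 0.0375, 0]
    - [0, 0, 0, -0.1888, 0.0025, 0.065, 0]
    - [0, 0, 0, -0.1888, 0.0025, 0.065, 0]
    - [0, 0, 0, -0.1888, 0.0025, 0.065, 0]

```text
clock: 5.85
ee_pos: [0.6043, 0.1991, 0.1809]
eef_rot: [-3.137, 0.448, 3.024]
force: [-0.8, 0.4, -0.2]
width: 0.0003
grasp_force: 0.0
```

```bash
python3 -c "
from h import *
where()
go([34,-4,135],.45);go([50,-4,127],.45)"
```

```text
jig mm [ 27.4  -7.8 180.9] F jig [-0.9  0.3 -0.2] clock 5.85
at 5.85 [0.6043 0.1991 0.1809] F [-0.8  0.4 -0.2] q [-0.72  0.3   0.19  2.03  0.47  0.51  0.52]
rotvec [-0.005 -0.002 -0.002] d [0.014  0.004  0.0442] world [0.611 0.202 0.135]
at 5.85 [0.6043 0.1991 0.1809] F [-0.8  0.4 -0.2] q [-0.72  0.3   0.19  2.03  0.47  0.51  0.52]
rotvec [-0.005 -0.002 -0.002] d [0.003  0.0041 0.0584] world [0.627 0.2   0.127]
```

Scaled: 0.044 m / 0.8 = 0.055, 0.022 m / 0.8 = 0.0275.

Call:
hand_motion:
  steps:
    - [0, 0, 0, 0.0088, 0.005, 0.0275, 0]
    - [0, 0, 0, 0.0175, 0.005, 0.055, 0]
    - [0, 0, 0, 0.0175, 0.005, 0.055, 0]
    - [0, 0, 0, 0.0175, 0.005, 0.055, 0]

```text
clock: 6.25
ee_pos: [0.61, 0.2039, 0.1368]
eef_rot: [-3.139, 0.449, 3.027]
force: [1.4, -0.4, 0.2]
width: 0.0003
grasp_force: 0.0
```

```bash
python3 - <<'E'
from h import *
import cv2
where()
for p in([34,-4,135],[58.6,-4,120],[67.3,-4,114],[74.5,-4,106.4],[80.2,-4,97.5],[83.1,-4,91]): go(p,.45)
a=snapshot("scene")[...,::-1];b=snapshot("top")[...,::-1]
cv2.imwrite("pics/c5.png",np.hstack([cv2.resize(i,None,fx=5,fy=5,interpolation=cv2.INTER_CUBIC) for i in(b[130:220,175:240],a[105:195,185:275])]))
E
```

```text
jig mm [ 32.5  -2.4 136.8] F jig [ 1.4 -0.2  0.2] clock 6.25
at 6.25 [0.61   0.2039 0.1368] F [ 1.4 -0.4  0.2] q [-0.74  0.38  0.22  2.05  0.51  0.41  0.46]
rotvec [-0.003 -0.001  0.   ] d [-0.0006 -0.0016  0.0023] world [0.611 0.202 0.135]
at 6.25 [0.61   0.2039 0.1368] F [ 1.4 -0.4  0.2] q [-0.74  0.38  0.22  2.05  0.51  0.41  0.46]
rotvec [-0.003 -0.001  0.   ] d [-0.0162 -0.0015  0.0264] world [0.636 0.199 0.12 ]
at 6.25 [0.61   0.2039 0.1368] F [ 1.4 -0.4  0.2] q [-0.74  0.38  0.22  2.05  0.51  0.41  0.46]
rotvec [-0.003 -0.001  0.   ] d [-0.0215 -0.0015  0.0356] world [0.644 0.198 0.114]
at 6.25 [0.61   0.2039 0.1368] F [ 1.4 -0.4  0.2] q [-0.74  0.38  0.22  2.05  0.51  0.41  0.46]
rotvec [-0.003 -0.001  0.   ] d [-0.0247 -0.0015  0.0456] world [0.652 0.197 0.106]
at 6.25 [0.61   0.2039 0.1368] F [ 1.4 -0.4  0.2] q [-0.74  0.38  0.22  2.05  0.51  0.41  0.46]
rotvec [-0.003 -0.001  0.   ] d [-0.0259 -0.0014  0.0561] world [0.657 0.197 0.098]
at 6.25 [0.61   0.2039 0.1368] F [ 1.4 -0.4  0.2] q [-0.74  0.38  0.22  2.05  0.51  0.41  0.46]
rotvec [-0.003 -0.001  0.   ] d [-0.0257 -0.0014  0.0632] world [0.66  0.196 0.091]
```

View pics/c5.png

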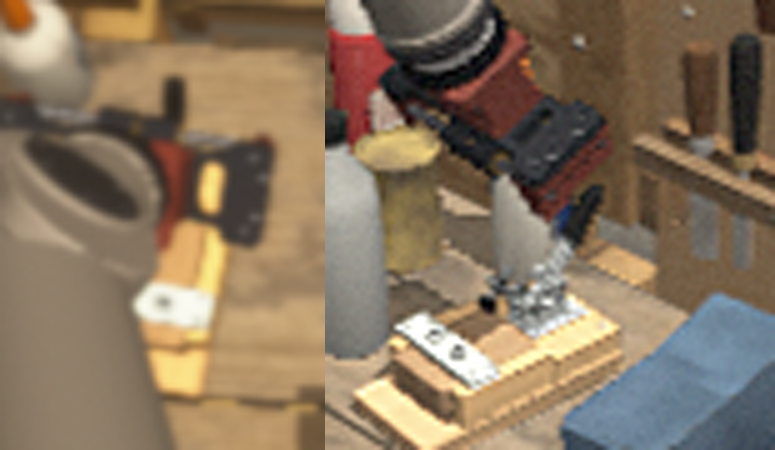

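The fingertips hang just in front of the raised handle (right half, handle at (585,220), finger region (550,210)), with clear space to the glue bottle. Now the arc down.

Scaled: 0.0456 m / 0.8 = 0.057, -0.0035 m / 0.8 = -0.0044.

Call:
hand_motion:
  steps:
    - [0, 0, 0, -0.01, -0.0044, 0.0163, 0]
    - [0, 0, 0, -0.0203, -0.0044, 0.033, 0]
    - [0, 0, 0, -0.0238, -0.0044, 0.0388, 0]
    - [0, 0, 0, -0.0269, -0.0044, 0.0445, 0]
    - [0, 0, 0, -0.0288, -0.0044, 0.0513, 0]
    - [0, 0, 0, -0.0309, -0.0044, 0.057, 0]

```text
clock: 6.95
ee_pos: [0.6529, 0.1947, 0.1064]
eef_rot: [-3.139, 0.45, 3.025]
force: [-2.2, -0.6, 0.9]
width: 0.0007
grasp_force: 1.1
```

```bash
python3 -c "
from h import *
where()
for p in ([80.2,-6,97.5],[83.1,-6,93],[84,-6,89],[84,-6,86]): go(p,.45)"
```

```text
jig mm [ 76.1  -6.6 106.4] F jig [-2.1 -0.9  0.9] clock 6.95
at 6.95 [0.6529 0.1947 0.1064] F [-2.2 -0.6  0.9] q [-0.67  0.47  0.2   1.99  0.49  0.36  0.52]
rotvec [-0.003 -0.    -0.001] d [0.0002 0.0006 0.0098] world [0.657 0.195 0.098]
at 6.95 [0.6529 0.1947 0.1064] F [-2.2 -0.6  0.9] q [-0.67  0.47  0.2   1.99  0.49  0.36  0.52]
rotvec [-0.003 -0.    -0.001] d [-0.0005  0.0007  0.0151] world [0.66  0.195 0.093]
at 6.95 [0.6529 0.1947 0.1064] F [-2.2 -0.6  0.9] q [-0.67  0.47  0.2   1.99  0.49  0.36  0.52]
rotvec [-0.003 -0.    -0.001] d [0.0005 0.0007 0.0191] world [0.661 0.194 0.089]
at 6.95 [0.6529 0.1947 0.1064] F [-2.2 -0.6  0.9] q [-0.67  0.47  0.2   1.99  0.49  0.36  0.52]
rotvec [-0.003 -0.    -0.001] d [0.0018 0.0007 0.0218] world [0.661 0.194 0.086]
```

Contact is light; continue down.

Scaled: 0.019 m / 0.8 = 0.0238, 0.017 m / 0.8 = 0.0213.

Call:
hand_motion:
  steps:
    - [0, 0, 0, 0.0001, 0.0008, 0.0063, 0]
    - [0, 0, 0, 0.0003, 0.0008, 0.0123, 0]
    - [0, 0, 0, -0.0004, 0.0008, 0.0156, 0]
    - [0, 0, 0, -0.0006, 0.0008, 0.0188, 0]
    - [0, 0, 0, 0, 0.0008, 0.0213, 0]
    - [0, 0, 0, 0.0006, 0.0008, 0.0238, 0]
    - [0, 0, 0, 0.0006, 0.0008, 0.0238, 0]

```text
clock: 7.65
ee_pos: [0.6607, 0.1947, 0.0895]
eef_rot: [-3.14, 0.45, 3.025]
force: [-1.0, -2.3, 1.9]
width: 0.0003
grasp_force: 1.3
```

```bash
python3 -c "
from h import *
where()
for p in ([84,-6,86],[84,-6,84]): go(p,.45)"
```

```text
jig mm [83.9 -5.7 89.5] F jig [-0.7 -2.4  1.9] clock 7.65
at 7.65 [0.6607 0.1947 0.0895] F [-1.  -2.3  1.9] q [-0.67  0.51  0.21  1.98  0.5   0.33  0.51]
rotvec [-0.002  0.    -0.001] d [ 0.0015 -0.0003  0.0032] world [0.661 0.194 0.086]
at 7.65 [0.6607 0.1947 0.0895] F [-1.  -2.3  1.9] q [-0.67  0.51  0.21  1.98  0.5   0.33  0.51]
rotvec [-0.002  0.    -0.001] d [ 0.0023 -0.0003  0.005 ] world [0.661 0.194 0.084]
```

Scaled: 0.0041 m / 0.8 = 0.0051, 0.0032 m / 0.8 = 0.004.

Call:
hand_motion:
  steps:
    - [0, 0, 0, 0.0006, 0, 0.0013, 0]
    - [0, 0, 0, 0.0013, 0, 0.0025, 0]
    - [0, 0, 0, 0.0019, 0, 0.004, 0]
    - [0, 0, 0, 0.0024, 0, 0.0051, 0]
    - [0, 0, 0, 0.0024, 0, 0.0051, 0]

```text
clock: 8.15
ee_pos: [0.661, 0.1948, 0.0852]
eef_rot: [-3.14, 0.451, 3.025]
force: [1.8, -2.6, 3.6]
width: 0.0008
grasp_force: 1.6
```

```bash
python3 -c "
from h import *
where()
for p in ([84,-6,84],): go(p,.45)"
```

```text
jig mm [84.2 -5.5 85.2] F jig [ 2.1 -2.4  3.6] clock 8.15
at 8.15 [0.661  0.1948 0.0852] F [ 1.8 -2.6  3.6] q [-0.67  0.52  0.22  1.98  0.5   0.32  0.5 ]
rotvec [-0.002  0.001 -0.001] d [ 0.0007 -0.0005  0.0009] world [0.661 0.194 0.084]
```

Scaled: 0.003 m / 0.8 = 0.0038, 0.0028 m / 0.8 = 0.0035.

Call:
hand_motion:
  steps:
    - [0, 0, 0, 0.0005, 0.0013, 0.0013, 0]
    - [0, 0, 0, 0.001, 0.0025, 0.0024, 0]
    - [0, 0, 0, 0.0015, 0.0038, 0.0035, 0]
    - [0, 0, 0, 0.0015, 0.0038, 0.0035, 0]

```text
clock: 8.55
ee_pos: [0.6619, 0.1954, 0.0833]
eef_rot: [-3.138, 0.451, 3.023]
force: [-4.5, -7.6, 15.4]
width: 0.0005
grasp_force: 7.6
```

```bash
python3 -c "
from h import *
where()"
```

```text
jig mm [85.  -4.8 83.3] F jig [-3.6 -8.1 15.4] clock 8.55
```

Scaled: 0.0009 m / 0.8 = 0.0011, 0.0004 m / 0.8 = 0.0005.

Call:
hand_motion:
  steps:
    - [0, 0, 0, 0.0005, 0, 0.0011, 0]
    - [0, 0, 0, 0.0005, 0, 0.0011, 0]

```text
clock: 8.75
ee_pos: [0.6621, 0.1954, 0.0829]
eef_rot: [-3.138, 0.452, 3.023]
force: [-6.9, -7.8, 19.1]
width: 0.0002
grasp_force: 9.7
```

```bash
python3 - <<'E'
from h import *
where()
import cv2
a=snapshot("scene")[...,::-1]
cv2.imwrite("pics/c6.png",np.hstack([cv2.resize(i,(380,380),interpolation=cv2.INTER_CUBIC) for i in(a[115:195,190:270],a[170:250,250:330])]))
E
```

```text
jig mm [85.2 -4.9 82.9] F jig [-6.  -8.5 19.1] clock 8.75
```

View pics/c6.png

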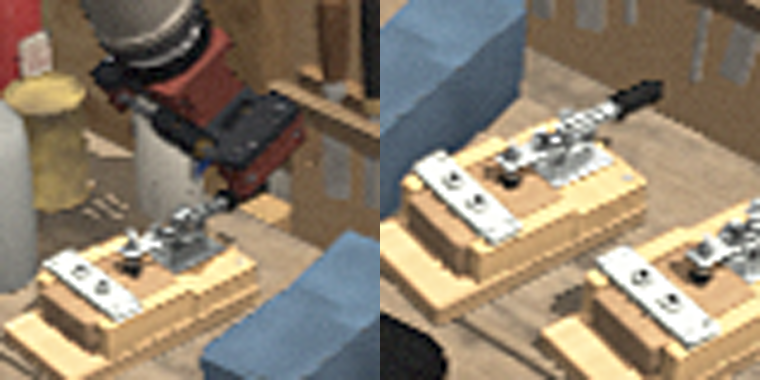

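The clamp's foot is down on the blank (135,265) and the handle lies level under the finger, like jig_2 on the right. Withdraw and check.

Scaled: -0.14 m / 0.8 = -0.175, -0.116 m / 0.8 = -0.145.

Call:
hand_motion:
  steps:
    - [0, 0, 0, -0.0113, 0, -0.0225, 0]
    - [0, 0, 0, -0.0325, 0, -0.0675, 0]
    - [0, 0, 0, -0.0538, 0, -0.1125, 0]
    - [0, 0, 0, 0.0125, 0, -0.145, 0]
    - [0, 0, 0, 0.0125, 0, -0.145, 0]
    - [0, 0, 0, 0.075, 0, -0.175, 0]
    - [0, 0, 0, 0.075, 0, -0.175, 0]
    - [0, 0, 0, 0.075, 0, -0.175, 0]

```text
clock: 9.6
ee_pos: [0.5453, 0.2126, 0.1803]
eef_rot: [-3.139, 0.449, 3.029]
force: [0.4, 0.3, 0.6]
width: 0.0003
grasp_force: 0.0
```

```bash
python3 - <<'E'
from h import *
where()
import cv2
a=snapshot("scene")[...,::-1];b=snapshot("top")[...,::-1]
cv2.imwrite("pics/c7.png",np.hstack([cv2.resize(i,(390,390),interpolation=cv2.INTER_CUBIC) for i in(a[125:195,190:260],b[135:215,175:255])]))
for th in(0,.1,.2,.3):
    e=j2w(s,[.033+.078*np.cos(th),0,.074+.078*np.sin(th)])
    print(th,(proj("scene",e)-[190,125])*390/70)
E
```

```text
jig mm [-32.7  -1.2 180.3] F jig [0.3 0.3 0.6] clock 9.6
0 [[308.68620215 155.74814974]]
0.1 [[308.17851866 146.35015615]]
0.2 [[306.8075506  137.39528294]]
0.3 [[304.57675039 128.97218726]]
```

View pics/c7.png

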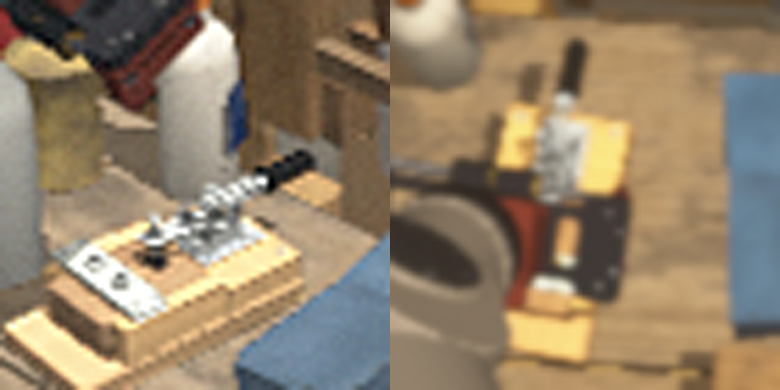

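The handle end shows at (312,160) against (309,156) expected for fully closed. The foot is on the blank (150,255), the blank is still home, and the arm is clear.

```bash
python3 -c "
from workcell import *
print(hand_in())"
```

```text
the job is handed in; nothing more can be done
None
```

The blank in jig_1 is pushed home, its clamp is closed with the foot on the blank, the arm is withdrawn, and the job is handed in; the hand-in returned no verdict, so "home" and "closed" rest on the contact forces and final pictures.

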